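Chocolate canister: cap off and turned over into the cup cradle

ROBOT

A 6-joint arm with a two-finger parallel gripper is mounted at the origin on the work surface. World frame = base frame: x ahead of the robot, y to its left, z up, the work surface at z = 0. Lengths are in m, angles in rad, forces in N, time in s.
With the tool pointing down it reaches from about 0.35 to 0.95 m from the base axis. Payload 17.4 kg.
Tool frame: the origin (TCP) lies where the fingers leave the gripper's body, on its centre line; the fingertips stand 84 mm ahead of it and the grasp point (between the pads) lies 65 mm ahead of it; z points along the fingers, y is the line along which they close (so a half turn about z gives the same grasp; the last joint's range is limited). The gripper opens to 93 mm and grips with 3 to 60 N. Pads are 15 mm wide; open, the fingers measure 128 mm over their backs; the gripper's body (75 mm by 188 mm) begins 65 mm behind the grasp point.
Start: joints at [-1.301, 0.116, 1.442, -0, 1.584, -0.038], TCP at [0.204, -0.643, 0.303] pointing down, gripper open.
Joint ranges: [-2.83, 2.83], [-0.83, 2.19], [0.07, 2.5], [-1.14, 4.28], [0.01, 3], [-2.97, 2.97]. Speed limits (rad/s): [1.89, 1.89, 2.22, 3.14, 3.14, 3.14].

INTERFACE

Orientations are given as a unit quaternion [x, y, z, w].
In Python, from bench import manip gives the robot as it stands.
- The arm moves only by the shell command python3 -m creep 'ROWS' [FORCE]. ROWS is JSON, a list of rows, each a list of 3 entries, a list of its own where there are three numbers: the opening, from 0 (shut) to 1 (fully open), then the shift along the tool's x, y, z each as a share of 250 mm, from -1 to 1, then the turn about the tool's z as a share of pi/4 rad, from -1 to 1. In form: [[claw, [x, y, z], yaw], ...]. A call has 1 to 20 rows; each row is the pose to reach, as a shift and turn from the pose commanded when the call began, along the tool's axes at that moment; what a row does not reach only later rows make up. A row lasts 1/10 s, in which the tool goes at most 50 mm and 8.59 degrees, less where a joint would pass 70% of its speed; a pose out of reach is approached as far as the arm can. A call with a number of a shift or a turn outside -1 to 1 is refused whole. A call with a gripper value outside its range is refused whole. The fingers move at their own pace and stop on an object; FORCE is the grip in N (left out, the last holds). Time passes only in rows, so rows that repeat a pose let the fingers close. It gives the time, the measured TCP pose, the force, the opening and the grip force at its end, in the units of the state.
- manip.state(): the state, without advancing time (a new reading comes with each control period).
- manip.snapshot(name): name is "side" or "top"; returns a dict with "color" (420x560x3 uint8, red, green, blue), "range_z" (420x560 float32, m along the optical axis (not along the pixel's ray), 0 where there is no reading), "intrinsics" (3x3 intrinsics, pixels), "D" ([k1, k2, p1, p2, k3] as OpenCV has them; the pictures are not rectified), "world_from_camera" (4x4, takes a point from camera to world coordinates). Camera axes: x right, y down, z forward; pixel columns grow to the right and rows downward; lengths in m; the calibration is good to about 2 mm. A picture is of the moment at which its call begins.
- manip.hand_in(): hands the job in; it is judged then, once.
The state is a dict: "time_s": time; "joints": joint angles; "dq": joint speeds; "joint_efforts": joint torques, N m; "tool_pos": TCP position; "tool_rot": TCP orientation; "wrist_force": force on the tool from outside, world axes, zero at the start; "ft_torque": the same for the moment, N m; "grip_width": finger opening in m; "finger_force": force on a finger pad.
Only numpy, scipy, OpenCV 4.12 (cv2) and the standard library are available. Lean on these libraries where they do the work, as an engineer would, in place of code of your own. Each camera call takes 0.05 s, during which the arm holds its last target. There are 200 camera calls.

TASK

The orange square cap of the brown drinking-chocolate canister doubles as its measuring cup: lift it off, lay it on its side on the counter and let go, then take it again another way and stand it mouth up in the low steel-rimmed cradle, seated flat on its floor, ready to be filled. Set it down gently, never drop it, and leave the canister, biscuit jar, mug and sugar caddy where they stand.

Things in the scene. Friction and masses are not known exactly. Their poses are not given: they have to be found in the camera images.
- cap: Loose orange hollow square plastic cap, 56 x 56 mm outside, 84 mm long, walls and closed end 4 mm, other end open, about 0.09 kg; white band round it 3 to 13 mm from the mouth. Origin: centre of the open mouth; z points from mouth to closed end (up at start, down when done), x and y square to the flat sides. Starts mouth down on the canister's shoulder, loosely over the neck (4 mm play).
- cap_top (a point): Centre of the outside of the cap's closed end, 84 mm from its mouth along the cap's z.
- canister: Dark brown square canister, 100 x 100 mm, shoulder (flat top) 95 mm above the counter, with a white round neck 40 mm in diameter rising 18 mm above the shoulder inside the cap; paper labels; 0.85 kg, stands loose. Origin: centre of its underside, z up, x and y square to its sides.
- shoulder (a point): Centre of the canister's shoulder, 95 mm above its underside, where the centre of the cap's mouth rests at the start.
- cradle: Fixed low cup cradle: dark steel block 86 x 86 mm and 20 mm high, on top a bright steel square rim 66 x 66 mm inside, 78 x 78 mm outside, 10 mm high (rim's top 30 mm above the counter). The cap's closed end goes inside the rim with about 5 mm play each side when square to it. Origin: centre of its underside, z up, x and y square to the rim.
- cradle_floor (a point): Centre of the cradle's flat floor inside the rim, 20 mm above the counter.
- biscuit_jar: Bystander: amber glass jar with steel lid, 80 mm in diameter, 120 mm tall, stands loose, origin centre of its underside.
- mug: Bystander: white mug, 80 mm in diameter, 90 mm tall, handle towards its +y, stands loose, origin centre of its underside.
- sugar_caddy: Bystander: open wooden box, 120 (x) x 90 (y) x 50 mm, one divider, stands loose, origin centre of its underside. The counter, top at z = 0, is free between canister and cradle: no bystander starts within 0.19 m of the point 0.48 m straight ahead of the robot's base.
Not all that is in view belongs to the job. Leave any green or purple look-alike of the canister alone. Several things look just like the cradle: the one meant starts farthest from the robot's base.

How it is judged:
On the way, in this order (a step that is already met when the one before it is completed fails the run):
1. the cap is off the canister: its mouth more than 60 mm from the shoulder's centre, not touching the canister (distance between cap and shoulder above 0.06 m and contact force between cap and canister below 0.05 N), for 0.2 s.
2. the cap lies on its side on the counter, let go (angle between cap's own z axis and vertical between 1.45 and 1.69 rad and height (world z) of each of cap, cap_top below 0.036 m and contact force between cap and the arm below 0.05 N and contact force between cap and the fingers below 0.05 N), for 0.2 s.
At the end, for the whole second after the job is handed in: The cap stands mouth up at rest in the cradle: its z axis within 5 degrees of straight down, the closed end within 4 mm of the cradle's floor and its centre within 10 mm of the floor's centre sideways; the canister stands upright (within 3 degrees), within 30 mm of where it began (horizontal distance between cap_top and cradle_floor below 0.01 m and z of cap_top in the frame of cradle_floor below 0.004 m and angle between cap's own z axis and vertical above 3.05 rad and linear speed of cap below 0.02 m/s and angle between canister's own z axis and vertical below 0.05 rad and distance of canister from where it was at the start of the episode below 0.03 m); the robot touches nothing.
It fails at once if the cap is dropped: it falls free, untouched by the robot, faster than 0.8 m/s (a fall of more than about 30 mm) (linear speed of cap above 0.8 m/s and contact force between cap and the fingers below 0.01 N).
It fails at once if the biscuit jar, mug or sugar caddy is moved more than 30 mm (distance of any of biscuit_jar, mug, sugar_caddy from where it was at the start of the episode above 0.03 m).
It fails at once if the canister is knocked more than 30 mm away or tipped more than 20 degrees (distance of canister from where it was at the start of the episode above 0.03 m or angle between canister's own z axis and vertical above 0.35 rad).
It also fails if it takes over 64 s, if anything falls off the work surface, if the arm or the gripper's body presses on something with over 40 N, if the wrist force passes 120 N, or if a joint passes its speed limit or range.

## Working session

There is one attempt and no reset: what is moved stays moved. The work goes in short steps, Python scripts to look and compute and a shell command to move; the robot and the scene stay as the last step left them, time stands still between calls to the robot, and variables do not carry over. Pictures are saved under pics/ and viewed, at most 10 in all, crops included, and the job is handed in when it is done.

```bash
mkdir -p pics; ls; cat > h.py <<'E'
import numpy as np, cv2
from bench import manip
def snap(n):
    s=manip.snapshot(n); np.savez(f'{n}.npz',**{k:np.array(v) for k,v in s.items()}); return s
def load(n): return dict(np.load(f'{n}.npz'))
def ray(s,u,v):
    p=cv2.undistortPoints(np.array([[[u,v]]],float),s['intrinsics'],s['D'])[0,0]
    T=s['world_from_camera']; return T[:3,3],T[:3,:3]@np.array([p[0],p[1],1.])
def at_z(s,u,v,z):
    o,d=ray(s,u,v); return o+d*(z-o[2])/d[2]
def deproj(s,u,v):
    o,d=ray(s,u,v); return o+d*s['range_z'][int(round(v)),int(round(u))]
def cloud(s):
    H,W=s['range_z'].shape; uv=np.stack(np.meshgrid(np.arange(W),np.arange(H)),-1).reshape(-1,1,2).astype(float)
    p=cv2.undistortPoints(uv,s['intrinsics'],s['D'])[:,0]; z=s['range_z'].reshape(-1,1)
    P=np.c_[p,np.ones(len(p))]*z; T=s['world_from_camera']; P=P@T[:3,:3].T+T[:3,3]; P[z[:,0]<=0]=np.nan
    return P.reshape(H,W,3)
def tri(s1,p1,s2,p2):
    o1,d1=ray(s1,*p1);o2,d2=ray(s2,*p2)
    t=np.linalg.lstsq(np.c_[d1,-d2],o2-o1,rcond=None)[0]
    a=o1+t[0]*d1;b=o2+t[1]*d2; return (a+b)/2,np.linalg.norm(a-b)
E
python3 - <<'E'
from h import *
for n in('side','top'):
    s=snap(n); cv2.imwrite(f'pics/{n}0.png',s['color'][:,:,::-1]); print(n,s['world_from_camera'].round(3).tolist(),s['intrinsics'][0,0])
print(manip.state())
E
```

```text
pics
side [[-0.721, -0.406, 0.562, -0.37], [-0.693, 0.411, -0.592, 0.934], [0.009, -0.816, -0.578, 1.055], [0.0, 0.0, 0.0, 1.0]] 488.7397542739949
top [[0.027, -0.987, 0.157, 0.302], [-1.0, -0.026, 0.006, -0.009], [-0.002, -0.157, -0.988, 1.387], [0.0, 0.0, 0.0, 1.0]] 476.67883008296315
{'time_s': 0.1, 'joints': array([-1.30078440e+00,  1.16402336e-01,  1.44216407e+00,  9.27265973e-06,
        1.58398615e+00, -3.78016287e-02]), 'dq': array([ 0.00111562, -0.0014132 , -0.00076418,  0.0002307 , -0.00050898,
       -0.00018469]), 'joint_efforts': array([ 2.73137455e-03, -7.22896886e+01, -6.23861647e+01,  7.81396986e-02,
        2.27496063e-02, -5.20862022e-05]), 'tool_pos': array([ 0.20447719, -0.64319041,  0.30212438]), 'tool_rot': array([ 9.88179589e-01,  1.53299932e-01, -5.09947778e-05, -4.77255453e-04]), 'wrist_force': array([-0.75470247, -1.3307836 ,  0.56801354]), 'ft_torque': array([ 0.02650419, -0.04676848, -0.01599531]), 'finger_force': 0.0, 'grip_width': 0.09253338305630292}
```

View pics/side0.png

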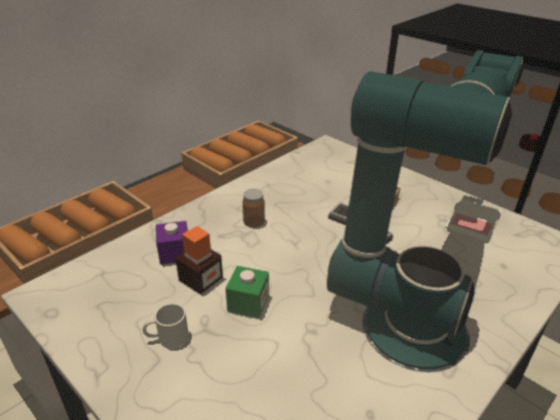

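View pics/top0.png

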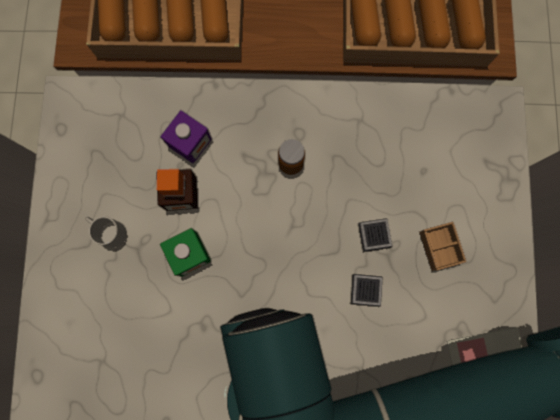

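The side view shows the brown canister with the orange cap at (197,245), purple look-alike at (172,240), green at (248,292), mug (172,328) and jar (254,207). The top view shows the cap at (170,181), purple (186,136), green (185,252), cradle candidates at (376,235) and (367,290), caddy (442,246), jar (291,157) and mug (107,232).

Things that could be mistaken: for the canister, purple and green (top 186,136 / 185,252). For the cradle, top (376,235) or (367,290), where the farther one, (376,235), looks right. Next I check that in a crop and measure.

```bash
python3 - <<'E'
from h import *
t=load('top');s=load('side')
C=lambda im,x,y,w,h,k:cv2.resize(im[y:y+h,x:x+w],None,fx=k,fy=k,interpolation=cv2.INTER_CUBIC)
a=C(t['color'],140,155,66,66,6);b=C(t['color'],345,210,66,100,6)[:396]
b=C(t['color'],345,206,66,66,6)
c=C(s['color'],165,215,66,66,6)[:,:];
d=C(s['color'],325,195,66,33,6)
import numpy as np
row=np.hstack([a,b]);cv2.imwrite('pics/crop1.png',row[:,:,::-1])
row=np.hstack([c,np.vstack([d,d*0])]);cv2.imwrite('pics/crop2.png',row[:,:,::-1])
P=cloud(t);Q=cloud(s)
for n,(u,v) in dict(cap=(170,181),purple=(186,136),green=(181,251),cr1=(376,235),cr2=(367,290),jar=(291,150),mug=(107,232),caddy=(442,246)).items():
    print(n,P[v,u].round(3),np.linalg.norm(P[v,u][:2]).round(3))
# orange tops
for nm,im,X in(('top',t,P),('side',s,Q)):
    h=cv2.cvtColor(im['color'],cv2.COLOR_RGB2HSV)
    m=(h[...,0]<14)&(h[...,1]>170)&(h[...,2]>90)&(X[...,0]<.8)
    pts=X[m]; print(nm,m.sum(),np.nanpercentile(pts,[2,50,98],axis=0).round(3).tolist())
    mt=m&(X[...,2]>.172); 
    p=X[mt][:,:2].astype(np.float32); print('top face',len(p),cv2.minAreaRect(p) if len(p)>4 else 0)
# cradle
for nm,X in(('top',P),('side',Q)):
    for c in((.525,-.235),(.42,-.2)):pass
    m=(X[...,2]>.012)&(X[...,2]<.04)&(X[...,0]>.3)&(X[...,0]<.8)&(X[...,1]<-.1)&(X[...,1]>-.5)
    n,l,st,ce=cv2.connectedComponentsWithStats(m.astype(np.uint8))
    for i in range(1,n):
        if st[i,4]>80: 
            p=X[l==i]; print(nm,'comp',st[i].tolist(),cv2.minAreaRect(p[:,:2].astype(np.float32)),np.percentile(p[:,2],[5,50,95]).round(4))
E
```

```text
cap [0.575 0.287 0.178] 0.643
purple [0.722 0.269 0.105] 0.77
green [0.399 0.263 0.109] 0.478
cr1 [ 0.466 -0.279  0.021] 0.544
cr2 [ 0.309 -0.252  0.024] 0.399
jar [ 0.686 -0.027  0.114] 0.686
mug [0.456 0.507 0.004] 0.682
caddy [ 0.437 -0.461  0.047] 0.635
top 453 [[0.552, 0.267, 0.171], [0.578, 0.294, 0.179], [0.604, 0.322, 0.183]]
top face 438 ((0.5780685544013977, 0.2943630516529083), (0.05357997119426727, 0.057049281895160675), 1.1739948987960815)
side 501 [[0.552, 0.274, 0.118], [0.564, 0.309, 0.169], [0.602, 0.325, 0.183]]
top face 236 ((0.5783087015151978, 0.29733842611312866), (0.053170256316661835, 0.057695671916007996), 2.0110366344451904)
top comp [358, 218, 34, 33, 885] ((0.46915408968925476, -0.275603711605072), (0.08650065213441849, 0.08749730885028839), 9.924361228942871) [0.0158 0.0215 0.0322]
top comp [421, 230, 15, 41, 135] ((0.4261187016963959, -0.42558005452156067), (0.11828923225402832, 0.004468023311346769), 16.715978622436523) [0.0141 0.0274 0.038 ]
top comp [351, 274, 31, 20, 563] ((0.32592886686325073, -0.2515164017677307), (0.08719142526388168, 0.0529642179608345), 87.0655517578125) [0.0158 0.0215 0.0322]
side comp [328, 202, 20, 21, 271] ((0.47333815693855286, -0.2727322578430176), (0.07370831817388535, 0.09621205180883408), 6.933115005493164) [0.0159 0.0234 0.0339]
```

View pics/crop1.png

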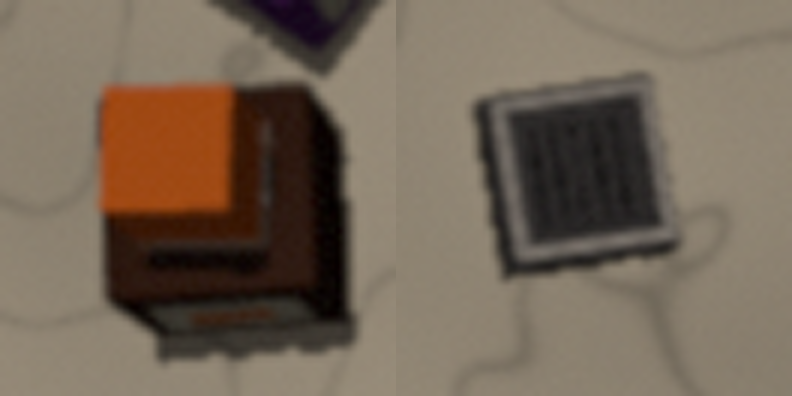

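View pics/crop2.png

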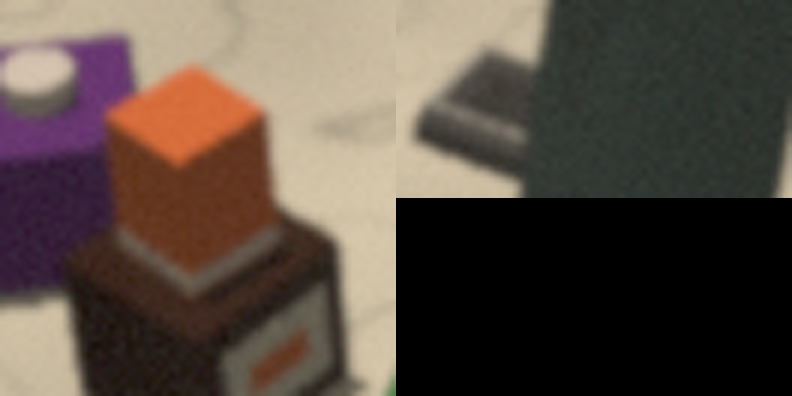

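Crop 1 confirms an orange cap on the brown canister (top face at pixels 157–179 × 169–190, yaw about 2°) and a steel-rimmed cradle centred at about (373–376, 235), yaw about 10°. Crop 2 shows the cap over its white band on the brown canister. The arm hides the right part of that crop, so I'll look for more cradles once it has moved.

Both views put the cap top at z≈0.178 and (0.578, 0.295), against 0.179 from the text. Next come a mover helper and a stereo check.

```bash
cat > d.py <<'E'
# python3 d.py x y z yawdeg : shares needed from the measured pose
import sys
from h import *
from scipy.spatial.transform import Rotation as R
x,y,z,a=map(float,sys.argv[1:5]); s=manip.state()
M=R.from_quat(s['tool_rot']).as_matrix()
yaw=np.degrees(np.arctan2(M[1,0],M[0,0])); p=s['tool_pos']
d=M.T@(np.array([x,y,z])-p); t=-(a-yaw)   # tool z down
print('pos',p.round(4),'yaw',yaw.round(2),'w',round(float(s['grip_width']),4),'t',round(float(s['time_s']),2),'F',s['wrist_force'].round(1))
print('shares',(d/.25).round(4),'turn',round(t/45,4))
E
python3 d.py 0.578 0.295 0.30 1.5
python3 - <<'E'
from h import *
t=load('top');s=load('side')
# near corner / far corner of cap top in both views (crop px/6 + offset)
c=lambda x,y,ox,oy:((x-2.5)/6+ox,(y-2.5)/6+oy)
print('corner toward robot,right (-x,-y)',tri(t,c(233,211,140,155),s,c(265,112,165,215)))
print('corner (-x,+y)',tri(t,c(102,213,140,155),s,c(181,166,165,215)))
print('cradle corner (+x,+y) rim',tri(t,c(487,101,345-66,206),s,c(484-396,50,325,195)))
E
```

```text
pos [ 0.2045 -0.6432  0.3021] yaw 17.64 w 0.0925 t 0.1 F [-0.8 -1.3  0.6]
shares [ 2.5609 -3.1237  0.0116] turn 0.3586
corner toward robot,right (-x,-y) (array([0.55401793, 0.26561788, 0.17768145]), np.float64(0.004252701044693226))
corner (-x,+y) (array([0.55023077, 0.32118436, 0.17886831]), np.float64(0.0011360362960676617))
cradle corner (+x,+y) rim (array([ 0.47947354, -0.23121034,  0.08173247]), np.float64(0.03278507193807491))
```

```bash
python3 -m creep '[[1,[0.64,-0.78,0],0.36],[1,[0.64,-0.78,0],0.36],[1,[0.64,-0.78,0],0.36],[1,[0.64,-0.78,0],0.36],[1,[0.64,-0.78,0],0.36],[1,[0.64,-0.78,0],0.36],[1,[0.64,-0.78,0],0.36],[1,[0.64,-0.78,0],0.36]]' 15; python3 d.py 0.579 0.294 0.30 1.5
python3 - <<'E'
from h import *
s=snap('top'); cv2.imwrite('pics/top1.png',s['color'][:,:,::-1])
E
```

```text
time_s: 0.9
tool_pos: [0.2977, -0.4096, 0.3026]
tool_rot: [1.0, 0.012, -0.0, -0.0]
wrist_force: [0.1, 0.3, 0.4]
grip_width: 0.0932
finger_force: 0.0
pos [ 0.2977 -0.4096  0.3026] yaw 1.42 w 0.0932 t 0.9 F [0.1 0.3 0.4]
shares [ 1.1948 -2.7856  0.0102] turn -0.0017
```

View pics/top1.png

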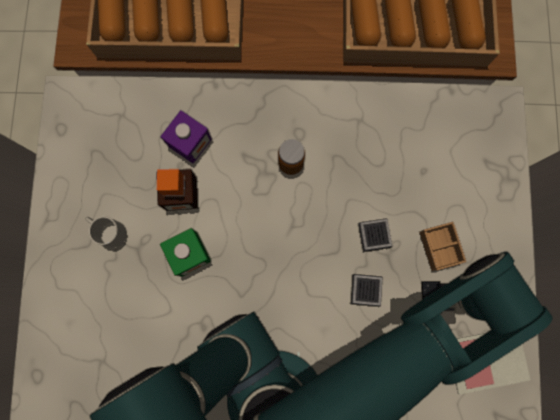

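The arm has swung clear of the right-hand corner, where only a cloth lies at (495,365). The two cradles at (376,235) and (367,290) are unchanged, and the gripper is at about (435,295). I carry on.

```bash
python3 -m creep '[[1,[0.4,-0.93,0],0],[1,[0.4,-0.93,0],0],[1,[0.4,-0.93,0],0],[1,[0.4,-0.93,0],0],[1,[0.4,-0.93,0],0],[1,[0.4,-0.93,0],0],[1,[0.4,-0.93,0],0]]'; python3 -m creep '[[1,[0.4,-0.93,0],0],[1,[0.4,-0.93,0],0],[1,[0.4,-0.93,0],0],[1,[0.4,-0.93,0],0],[1,[0.4,-0.93,0],0],[1,[0.4,-0.93,0],0],[1,[0.4,-0.93,0],0]]';python3 -m creep '[[1,[0.4,-0.93,0],0],[1,[0.4,-0.93,0],0],[1,[0.4,-0.93,0],0],[1,[0.4,-0.93,0],0],[1,[0.4,-0.93,0],0],[1,[0.4,-0.93,0],0],[1,[0.4,-0.93,0],0]]'; python3 d.py 0.579 0.294 0.23 1.5
python3 - <<'E'
from h import *
s=snap('top'); cv2.imwrite('pics/top2.png',s['color'][:,:,::-1]); P=cloud(s)
m=(P[...,2]>.012)&(P[...,2]<.04)&(P[...,0]>.1)&(P[...,0]<.8)&(P[...,1]<-.1)&(P[...,1]>-.7)
n,l,st,ce=cv2.connectedComponentsWithStats(m.astype(np.uint8))
for i in range(1,n):
    if st[i,4]>80:
        p=P[l==i]; print(st[i].tolist(),cv2.minAreaRect(p[:,:2].astype(np.float32)),np.percentile(p[:,2],[5,50,95]).round(4))
        q=p[p[:,2]>.026]; print('  rim',len(q),cv2.minAreaRect(q[:,:2].astype(np.float32)))
E
```

```text
time_s: 1.65
tool_pos: [0.3925, -0.174, 0.3026]
tool_rot: [1.0, 0.013, -0.0, -0.0]
wrist_force: [-0.4, -0.1, -0.6]
grip_width: 0.0927
finger_force: 0.0
time_s: 2.35
tool_pos: [0.4869, 0.06, 0.3021]
tool_rot: [1.0, 0.012, -0.001, 0.0]
wrist_force: [-0.3, -1.1, -0.4]
grip_width: 0.0934
finger_force: 0.0
time_s: 3.05
tool_pos: [0.5815, 0.294, 0.3019]
tool_rot: [1.0, 0.012, -0.001, 0.001]
wrist_force: [0.4, -0.4, 0.2]
grip_width: 0.093
finger_force: 0.0
pos [0.5815 0.294  0.3019] yaw 1.35 w 0.093 t 3.05 F [ 0.4 -0.4  0.2]
shares [-0.0098 -0.0006  0.2877] turn -0.0034
[358, 218, 34, 34, 887] ((0.46908658742904663, -0.27584004402160645), (0.08646364510059357, 0.08822934329509735), 9.781332969665527) [0.0158 0.0215 0.0324]
  rim 244 ((0.4685427248477936, -0.2741715908050537), (0.07935629040002823, 0.08246131241321564), 10.611283302307129)
[420, 230, 16, 41, 125] ((0.42568501830101013, -0.4255511164665222), (0.11861065030097961, 0.00481549883261323), 16.887451171875) [0.0142 0.0266 0.0384]
  rim 64 ((0.42561832070350647, -0.42535558342933655), (0.11862030625343323, 0.004317337181419134), 17.348295211791992)
[350, 274, 33, 33, 931] ((0.3093302845954895, -0.25062698125839233), (0.08702599257230759, 0.08622527867555618), 85.7362060546875) [0.0158 0.0214 0.0323]
  rim 233 ((0.3078983426094055, -0.25065913796424866), (0.07939506322145462, 0.08101561665534973), 86.4011001586914)
```

View pics/top2.png

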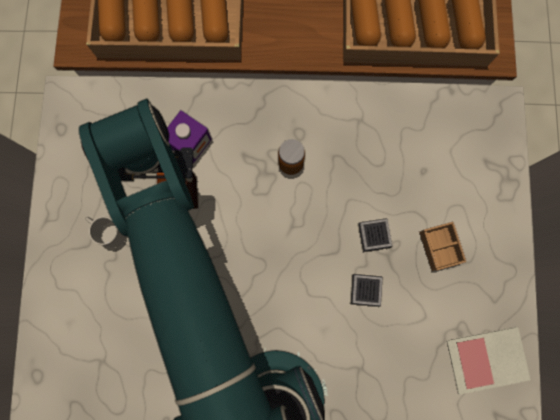

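The right side is now clear. It holds only two cradles, and the farther is at pixel (376,235), world (0.469, -0.2755), yaw 10°. The gripper is over the cap, so I descend, grip and lift.

```bash
python3 -m creep '[[1,[-0.01,0,0.1],0],[1,[-0.01,0,0.2],0],[1,[-0.01,0,0.27],0],[1,[-0.01,0,0.288],0],[1,[-0.01,0,0.288],0],[0,[-0.01,0,0.288],0],[0,[-0.01,0,0.288],0],[0,[-0.01,0,0.288],0],[0,[-0.01,0,0.288],0],[0,[-0.01,0,0.288],0],[0,[-0.01,0,0.288],0],[0,[-0.01,0,0.288],0]]' 15; python3 d.py 0.579 0.294 0.35 1.5
```

```text
time_s: 4.3
tool_pos: [0.5779, 0.2958, 0.2309]
tool_rot: [1.0, 0.013, 0.0, -0.0]
wrist_force: [-0.7, 0.0, 1.4]
grip_width: 0.0559
finger_force: 15.0
pos [0.5779 0.2958 0.2309] yaw 1.44 w 0.0559 t 4.3 F [-0.7  0.   1.4]
shares [ 0.0045  0.0073 -0.4764] turn -0.0013
```

```bash
python3 -m creep '[[0,[0,0,-0.05],0],[0,[0,0,-0.12],0],[0,[0,0,-0.22],0],[0,[0,0,-0.32],0],[0,[0,0,-0.4],0],[0,[0,0,-0.4],0]]'; python3 d.py 0.44 0 0.33 0
python3 - <<'E'
from h import *
s=snap('side'); cv2.imwrite('pics/side1.png',cv2.resize(s['color'][170:320,120:320,::-1],None,fx=3,fy=3))
E
```

```text
time_s: 4.9
tool_pos: [0.5782, 0.296, 0.3355]
tool_rot: [1.0, 0.013, 0.003, -0.001]
wrist_force: [0.6, -0.1, -0.7]
grip_width: 0.0558
finger_force: 15.0
pos [0.5782 0.296  0.3355] yaw 1.44 w 0.0558 t 4.9 F [ 0.6 -0.1 -0.7]
shares [-0.5824  1.1696  0.0163] turn 0.0319
```

View pics/side1.png

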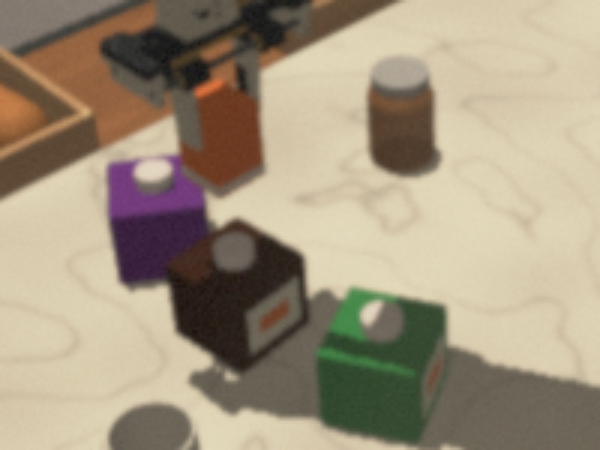

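The cap hangs upright in the fingers at crop (220,135), clear of the canister at crop (237,290), which has not moved. Carrying it to the free area.

```bash
python3 -m creep '[[0,[-0.29,0.585,0],0.03],[0,[-0.29,0.585,0],0.03],[0,[-0.29,0.585,0],0.03],[0,[-0.29,0.585,0],0.03],[0,[-0.29,0.585,0],0.03],[0,[-0.29,0.585,0],0.03]]'; python3 -m creep '[[0,[-0.29,0.585,0.1],0],[0,[-0.29,0.585,0.2],0],[0,[-0.29,0.585,0.3],0],[0,[-0.29,0.585,0.4],0],[0,[-0.29,0.585,0.6],0],[0,[-0.29,0.585,0.6],0],[0,[-0.29,0.585,0.6],0],[0,[-0.29,0.585,0.6],0]]'; python3 d.py 0.44 0 0.14 0
```

```text
time_s: 5.55
tool_pos: [0.5093, 0.1482, 0.3304]
tool_rot: [1.0, 0.001, -0.0, -0.0]
wrist_force: [0.5, -0.5, -0.6]
grip_width: 0.0561
finger_force: 15.0
time_s: 6.35
tool_pos: [0.438, 0.0021, 0.1833]
tool_rot: [1.0, 0.001, 0.001, 0.0]
wrist_force: [0.2, -0.3, -0.6]
grip_width: 0.056
finger_force: 15.0
pos [0.438  0.0021 0.1833] yaw 0.16 w 0.056 t 6.35 F [ 0.2 -0.3 -0.6]
shares [0.0074 0.0084 0.1731] turn 0.0035
```

```bash
python3 -m creep '[[0,[0,0,0.06],0],[0,[0,0,0.12],0],[0,[0,0,0.16],0],[0,[0,0,0.175],0],[0,[0,0,0.183],0],[0,[0,0,0.188],0],[0,[0,0,0.192],0],[0,[0,0,0.192],0]]'; python3 d.py 0.44 0 0.136 0
```

```text
time_s: 7.15
tool_pos: [0.4374, 0.0015, 0.1343]
tool_rot: [1.0, 0.001, 0.001, -0.0]
wrist_force: [-5.1, 1.0, 15.5]
grip_width: 0.0558
finger_force: 15.0
pos [0.4374 0.0015 0.1343] yaw 0.09 w 0.0558 t 7.15 F [-5.1  1.  15.5]
shares [ 0.0105  0.0059 -0.0068] turn 0.0021
```

```bash
python3 -m creep '[[0,[0,0,0],0],[0,[0,0,0],0],[0,[0.025,0,-0.008],0],[0,[0.05,0,-0.013],0],[0,[0.078,0,-0.017],0],[0,[0.104,0,-0.019],0],[0,[0.13,0,-0.018],0],[0,[0.157,0,-0.016],0],[0,[0.157,0,-0.016],0]]' 6; python3 d.py 0.5 0 0.136 0
python3 - <<'E'
from h import *
s=snap('side'); cv2.imwrite('pics/side2.png',cv2.resize(s['color'][180:330,200:400,::-1],None,fx=3,fy=3))
E
```

```text
time_s: 8.05
tool_pos: [0.4766, 0.0014, 0.1365]
tool_rot: [1.0, 0.001, -0.0, -0.0]
wrist_force: [1.5, -0.3, -1.1]
grip_width: 0.0561
finger_force: 6.0
pos [0.4766 0.0014 0.1365] yaw 0.09 w 0.0561 t 8.05 F [ 1.5 -0.3 -1.1]
shares [0.0936 0.0059 0.0018] turn 0.0019
```

View pics/side2.png

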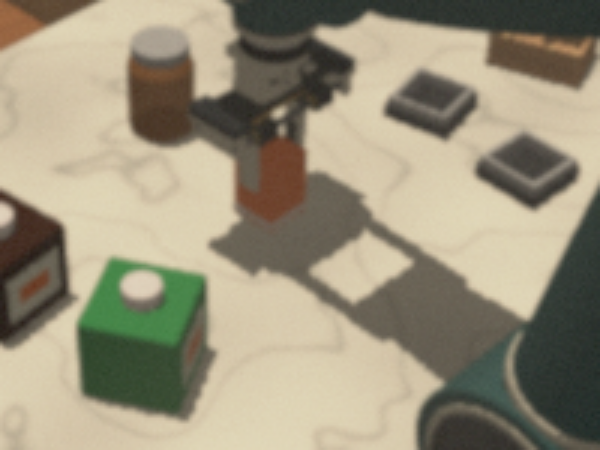

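The cap at crop (270,180) looks nearly upright in the fingers, so I can't tell whether it tipped. I'll measure its tilt from the depth data.

```bash
cat > tilt.py <<'E'
from h import *
def go(n,new=True):
    s=snap(n) if new else load(n); X=cloud(s); h=cv2.cvtColor(s['color'],cv2.COLOR_RGB2HSV)
    m=(h[...,0]<14)&(h[...,1]>110)&(h[...,2]>50)&(X[...,0]<.75)&(X[...,0]>.3)&(abs(X[...,1])<.4)&(X[...,2]<.3)&(X[...,2]>.003)
    c,l,st,_=cv2.connectedComponentsWithStats(m.astype(np.uint8))
    if c<2: print(n,'none');return
    i=1+st[1:,4].argmax(); m=l==i; p=X[m]; print(n,len(p),'lo',np.percentile(p,2,axis=0).round(3),'hi',np.percentile(p,98,axis=0).round(3))
    # ransac planes
    rng=np.random.default_rng(0); q=p.copy()
    for k in range(3):
        if len(q)<40: break
        best=None
        for _ in range(400):
            a,b,c_=q[rng.choice(len(q),3,replace=False)]; nn=np.cross(b-a,c_-a); L=np.linalg.norm(nn)
            if L<2e-5: continue
            nn/=L; inl=abs((q-a)@nn)<.002
            if best is None or inl.sum()>best.sum(): best=inl
        r=q[best]; c0=r.mean(0); nn=np.linalg.svd(r-c0)[2][2]; nn*=np.sign(nn@(s['world_from_camera'][:3,3]-c0))
        print('  plane',best.sum(),'n',nn.round(3),'elev',np.degrees(np.arcsin(nn[2])).round(1),'c',c0.round(3)); q=q[~best]
if __name__=='__main__':
    import sys
    for n in sys.argv[1:] or ('side','top'): go(n)
E
python3 tilt.py
```

```text
side 405 lo [0.531 0.256 0.091] hi [0.618 0.346 0.1  ]
  plane 256 n [-0.004  0.008  1.   ] elev 89.5 c [0.568 0.311 0.097]
  plane 103 n [-0.005 -0.004  1.   ] elev 89.6 c [0.565 0.307 0.094]
  plane 37 n [0.001 0.01  1.   ] elev 89.4 c [0.567 0.316 0.1  ]
top 68 lo [ 0.436 -0.026  0.02 ] hi [0.451 0.027 0.222]
  plane 64 n [-1.     0.004  0.014] elev 0.8 c [0.449 0.001 0.061]
```

The cap stayed upright: its -x face is vertical at x=0.449, so its centre is at (0.477, 0.001) and it simply slid along. The pads resist pivoting. I'll let it stand on the counter, release it and tip it by pushing high on that face with the closed fingers. The mouth edge stays on the counter, so the speeds stay small.

```bash
python3 -m creep '[[0,[0,0,0.004],0],[0,[0,0,0.004],0],[0.85,[0,0,0.004],0],[0.85,[0,0,0.004],0],[0.85,[0,0,0.004],0],[0.85,[0,0,-0.1],0],[0.85,[0,0,-0.25],0],[0.85,[0,0,-0.4],0],[0.3,[-0.1,0,-0.4],0],[0,[-0.206,0,-0.4],0],[0,[-0.206,0,-0.4],0],[0,[-0.206,0,-0.25],0],[0,[-0.206,0,-0.09],0],[0,[-0.206,0,-0.075],0],[0,[-0.206,0,-0.075],0]]'; python3 d.py 0.44 0 0.154 0; sed -i 's/abs(X\[...,1\])<.4/abs(X[...,1])<.2/' tilt.py; python3 tilt.py
```

```text
time_s: 9.7
tool_pos: [0.4246, 0.0014, 0.1557]
tool_rot: [1.0, 0.001, -0.001, -0.0]
wrist_force: [0.2, 0.7, 1.1]
grip_width: 0.0274
finger_force: 0.0
pos [0.4246 0.0014 0.1557] yaw 0.09 w 0.0274 t 9.7 F [0.2 0.7 1.1]
shares [0.0614 0.0056 0.0066] turn 0.0019
side 332 lo [ 0.442 -0.012  0.017] hi [0.501 0.033 0.092]
  plane 142 n [-0.013  1.    -0.001] elev -0.1 c [0.475 0.03  0.055]
  plane 73 n [-1.     0.016 -0.   ] elev -0.0 c [0.451 0.01  0.041]
  plane 41 n [-0.066  0.997  0.039] elev 2.2 c [0.476 0.025 0.059]
top 27 lo [ 0.645 -0.029  0.09 ] hi [0.672 0.006 0.102]
```

```bash
python3 -m creep '[[0,[0.04,0,0],0],[0,[0.06,0,0],0],[0,[0.07,0,0],0],[0,[0.08,0,0],0],[0,[0.09,0,0],0],[0,[0.1,0,0],0],[0,[0.11,0,0],0],[0,[0.12,0,0],0],[0,[0.12,0,0],0]]'; python3 d.py 0.44 0 0.154 0;  python3 tilt.py side
```

```text
time_s: 10.7
tool_pos: [0.4547, 0.0014, 0.1555]
tool_rot: [1.0, 0.001, 0.0, 0.0]
wrist_force: [0.0, 0.8, 0.4]
grip_width: 0.0007
finger_force: 0.1
pos [0.4547 0.0014 0.1555] yaw 0.09 w 0.0007 t 10.7 F [0.  0.8 0.4]
shares [-0.0589  0.0054  0.0059] turn 0.0019
side 373 lo [ 0.453 -0.017  0.024] hi [0.512 0.036 0.122]
  plane 142 n [-0.015  1.     0.008] elev 0.4 c [0.484 0.029 0.057]
  plane 87 n [-0.978 -0.033  0.206] elev 11.9 c [0.461 0.009 0.052]
  plane 32 n [-0.071  0.997  0.023] elev 1.3 c [0.49  0.026 0.062]
```

It's tipping (about 12°). I keep going slowly.

```bash
python3 -m creep '[[0,[0.01,0,0],0],[0,[0.02,0,0],0],[0,[0.03,0,0],0],[0,[0.04,0,0],0],[0,[0.05,0,0],0],[0,[0.06,0,0],0],[0,[0.07,0,0],0],[0,[0.08,0,0],0],[0,[0.09,0,0],0],[0,[0.1,0,0],0],[0,[0.11,0,0],0],[0,[0.12,0,0],0],[0,[0.13,0,0],0],[0,[0.13,0,0],0],[0,[0.13,0,0],0]]'; python3 d.py 0.44 0 0.154 0;  python3 tilt.py
```

```text
time_s: 12.25
tool_pos: [0.487, 0.0015, 0.1555]
tool_rot: [1.0, 0.001, -0.0, -0.0]
wrist_force: [1.0, 0.5, -1.0]
grip_width: 0.0007
finger_force: 0.0
pos [0.487  0.0015 0.1555] yaw 0.09 w 0.0007 t 12.25 F [ 1.   0.5 -1. ]
shares [-0.1879  0.0055  0.0059] turn 0.0019
side 342 lo [ 0.484 -0.025  0.009] hi [0.646 0.085 0.156]
  plane 110 n [-0.02   0.999 -0.044] elev -2.5 c [0.556 0.03  0.034]
  plane 94 n [0.008 0.005 1.   ] elev 89.5 c [0.559 0.007 0.057]
  plane 35 n [-0.006  0.989  0.149] elev 8.5 c [0.557 0.028 0.045]
top 20 lo [ 0.647 -0.017  0.089] hi [0.675 0.008 0.1  ]
```

The cap lies on its side (top face flat at z≈0.056). I back away and measure it.

```bash
python3 -m creep '[[0,[0,0,-0.15],0],[0.5,[0,0.2,-0.35],0],[0.85,[0,0.4,-0.45],0],[0.85,[0,0.6,-0.45],0],[0.85,[0,0.7,-0.45],0],[0.85,[0,0.7,-0.45],0]]'
python3 - <<'E'
from h import *
A=[]
for n in('top','side'):
    s=snap(n);X=cloud(s); A.append(cv2.resize(s['color'][{'top':130,'side':190}[n]:,{'top':230,'side':200}[n]:][:100,:100,::-1],None,fx=4,fy=4,interpolation=cv2.INTER_CUBIC))
    m=(X[...,2]>.045)&(X[...,2]<.065)&(X[...,0]>.43)&(X[...,0]<.64)&(abs(X[...,1])<.07)
    c,l,st,_=cv2.connectedComponentsWithStats(m.astype(np.uint8))
    for i in range(1,c):
        if st[i,4]>60: p=X[l==i]; print(n,st[i],cv2.minAreaRect(p[:,:2].astype(np.float32)),np.percentile(p,[1,99],axis=0).round(3).tolist())
cv2.imwrite('pics/lie.png',np.hstack(A))
E
python3 d.py 0.51 0 0.2 0
```

```text
time_s: 12.95
tool_pos: [0.4868, -0.1778, 0.2687]
tool_rot: [1.0, -0.001, 0.0, 0.001]
wrist_force: [-0.3, 0.6, 0.2]
grip_width: 0.0361
finger_force: 0.0
top [270 187  21  30 576] ((0.5519053936004639, 0.0005137249827384949), (0.05487143620848656, 0.08543707430362701), 89.0821304321289) [[0.51, -0.026, 0.049], [0.593, 0.028, 0.062]]
side [259 219  30  21 319] ((0.554416298866272, 0.003596937283873558), (0.06307485699653625, 0.0901409313082695), 88.88277435302734) [[0.511, -0.027, 0.046], [0.597, 0.034, 0.062]]
pos [ 0.487  -0.1743  0.2678] yaw -0.04 w 0.0441 t 13.05 F [ 0.7  0.  -0.1]
shares [ 0.0916 -0.697   0.2715] turn -0.0009
```

View pics/lie.png

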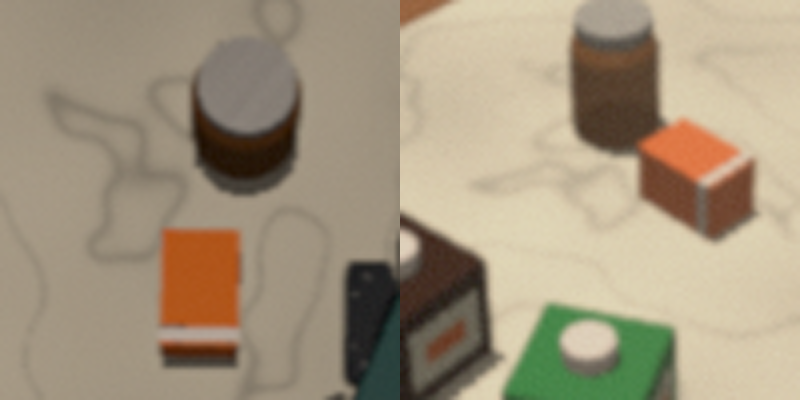

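In the left crop the cap lies at (200,295) with its white band and mouth at the bottom (towards the robot). In the right crop it lies at (695,180). It is centred at (0.552, 0.001), mouth plane at x≈0.510, top at 0.056. Now I take it across the sides close to the mouth with a light 3 N grip, so that it can swing closed end down.

```bash
python3 -m creep '[[1,[0.1,-0.2,0],0],[1,[0.1,-0.4,0.1],0],[1,[0.1,-0.6,0.2],0],[1,[0.1,-0.7,0.3],0],[1,[0.1,-0.7,0.45],0],[1,[0.1,-0.7,0.6],0],[1,[0.1,-0.7,0.68],0],[1,[0.1,-0.7,0.7],0],[1,[0.1,-0.7,0.7],0],[0,[0.1,-0.7,0.7],0],[0,[0.1,-0.7,0.7],0],[0,[0.1,-0.7,0.7],0],[0,[0.1,-0.7,0.7],0],[0,[0.1,-0.7,0.7],0],[0,[0.1,-0.7,0.7],0],[0,[0.1,-0.7,0.7],0]]' 3; python3 d.py 0.512 0 0.093 0
```

```text
time_s: 14.65
tool_pos: [0.512, 0.0014, 0.0932]
tool_rot: [1.0, 0.001, 0.0, 0.0]
wrist_force: [-0.9, -0.2, 4.4]
grip_width: 0.0562
finger_force: 3.0
pos [0.512  0.0014 0.0932] yaw 0.08 w 0.0562 t 14.65 F [-0.9 -0.2  4.4]
shares [-0.0002  0.0058  0.0009] turn 0.0018
```

```bash
python3 -m creep '[[0,[0,0,-0.02],0],[0,[0,0,-0.04],0],[0,[0,0,-0.06],0],[0,[0.01,0,-0.08],0],[0,[0.01,0,-0.1],0],[0,[0.01,0,-0.1],0],[0,[0.01,0,-0.1],0]]'; python3 d.py 0.512 0 0.093 0; python3 tilt.py
```

```text
time_s: 15.35
tool_pos: [0.5145, 0.0015, 0.118]
tool_rot: [1.0, 0.001, 0.0, -0.0]
wrist_force: [0.3, -0.2, -0.8]
grip_width: 0.056
finger_force: 3.0
pos [0.5145 0.0015 0.118 ] yaw 0.09 w 0.056 t 15.35 F [ 0.3 -0.2 -0.8]
shares [-0.0099  0.006   0.1002] turn 0.0019
side 136 lo [ 0.511 -0.028  0.026] hi [0.55  0.016 0.082]
  plane 45 n [-0.23   0.973  0.014] elev 0.8 c [ 0.526 -0.022  0.048]
  plane 34 n [ 0.009 -0.019  1.   ] elev 88.8 c [ 0.526 -0.005  0.03 ]
  plane 22 n [-0.999 -0.007 -0.04 ] elev -2.3 c [ 0.515 -0.006  0.056]
top 22 lo [ 0.649 -0.024  0.089] hi [0.674 0.008 0.101]
```

```bash
cat > prof.py <<'E'
# height profile along x and y, side and top views, in a box about the tool
from h import *
import sys
s=manip.state();p=s['tool_pos']
for n in ('top','side'):
    X=cloud(snap(n)).reshape(-1,3); X=X[(abs(X[:,1]-p[1])<.02)&(abs(X[:,0]-p[0]-.03)<.12)&(X[:,2]>.004)&(X[:,2]<p[2]+.05)]
    r=[]
    for a in np.arange(p[0]-.06,p[0]+.13,.01):
        q=X[(X[:,0]>=a)&(X[:,0]<a+.01)]; 
        if len(q)>1: r.append((round(a*1000+5),round(q[:,2].min()*1000),round(q[:,2].max()*1000),len(q)))
    print(n,r)
E
python3 prof.py
```

```text
top [(459, 4, 5, 2), (469, 5, 6, 3), (479, 4, 137, 19), (489, 4, 140, 8), (639, 77, 89, 2)]
side [(459, 5, 6, 3), (469, 4, 4, 3), (479, 4, 142, 6), (489, 5, 167, 53), (499, 4, 167, 25), (509, 5, 86, 13), (519, 5, 84, 39), (529, 5, 37, 13), (539, 25, 36, 9), (549, 31, 32, 3), (639, 5, 86, 7)]
```

The cap lifted horizontally without swinging, because the tall pad contact resists turning. I set it down again and re-grip with just the fingertips at the upper mouth corner, a much smaller contact patch, then swing it up about its closed-end edge.

```bash
python3 -m creep '[[0,[0,0,0.03],0],[0,[-0.01,0,0.06],0],[0,[-0.01,0,0.085],0],[0,[-0.01,0,0.095],0],[0,[-0.01,0,0.1],0],[0,[-0.01,0,0.1],0],[0.8,[-0.01,0,0.1],0],[0.8,[-0.01,0,0.1],0],[0.8,[-0.01,0,0.1],0],[0.8,[-0.005,0,0],0],[0.8,[-0.005,0,-0.056],0],[0.8,[-0.005,0,-0.056],0],[0,[-0.005,0,-0.056],0],[0,[-0.005,0,-0.056],0],[0,[-0.005,0,-0.056],0],[0,[-0.005,0,-0.056],0],[0,[-0.005,0,-0.056],0],[0,[-0.005,0,-0.056],0]]' 3; python3 d.py 0.513 0 0.132 0; python3 prof.py
```

```text
time_s: 17.35
tool_pos: [0.5132, 0.0015, 0.1318]
tool_rot: [1.0, 0.001, -0.0, -0.0]
wrist_force: [0.9, 0.4, -0.2]
grip_width: 0.0559
finger_force: 3.0
pos [0.5132 0.0015 0.1318] yaw 0.09 w 0.0559 t 17.35 F [ 0.9  0.4 -0.2]
shares [-0.0007  0.006  -0.0008] turn 0.0019
top [(458, 5, 6, 2), (468, 4, 7, 7), (478, 5, 149, 11), (488, 6, 151, 6), (498, 4, 6, 7)]
side [(458, 4, 6, 6), (468, 4, 5, 5), (478, 4, 153, 7), (488, 6, 181, 57), (498, 6, 180, 19), (508, 5, 63, 20), (518, 4, 61, 39), (528, 5, 62, 29), (538, 6, 65, 18), (548, 5, 60, 5), (568, 56, 57, 2), (578, 56, 58, 2), (588, 55, 59, 3), (638, 5, 16, 7)]
```

```bash
python3 -m creep '[[0,[0.013,0,-0.02],0],[0,[0.03,0,-0.04],0],[0,[0.045,0,-0.058],0],[0,[0.064,0,-0.076],0],[0,[0.084,0,-0.093],0],[0,[0.104,0,-0.108],0],[0,[0.125,0,-0.121],0],[0,[0.145,0,-0.133],0],[0,[0.145,0,-0.133],0],[0,[0.145,0,-0.133],0]]'; python3 d.py 0.513 0 0.132 0; python3 prof.py; python3 tilt.py side
```

```text
time_s: 18.45
tool_pos: [0.5495, 0.0015, 0.1652]
tool_rot: [1.0, 0.001, -0.0, -0.0]
wrist_force: [-0.3, -0.3, 2.5]
grip_width: 0.0556
finger_force: 3.0
pos [0.5495 0.0015 0.1652] yaw 0.08 w 0.0556 t 18.45 F [-0.3 -0.3  2.5]
shares [-0.146   0.0059  0.133 ] turn 0.0018
top [(515, 5, 184, 17), (525, 4, 187, 71), (535, 33, 49, 43), (545, 30, 41, 14), (675, 115, 122, 4)]
side [(505, 4, 7, 4), (515, 5, 188, 9), (525, 4, 215, 76), (535, 4, 214, 29), (545, 6, 95, 15), (555, 7, 94, 22), (565, 5, 90, 9), (575, 4, 81, 6), (585, 25, 75, 3), (605, 58, 63, 4), (615, 50, 58, 6), (625, 5, 52, 4), (645, 5, 62, 23), (655, 4, 77, 58), (665, 4, 83, 64), (675, 5, 99, 52)]
side 294 lo [ 0.544 -0.018  0.013] hi [0.682 0.042 0.095]
  plane 111 n [0.013 0.999 0.043] elev 2.5 c [0.578 0.03  0.044]
  plane 44 n [ 0.156  0.987 -0.042] elev -2.4 c [0.61  0.023 0.041]
  plane 37 n [-0.828  0.561 -0.018] elev -1.0 c [ 0.657 -0.001  0.038]
```

It's rotating as planned (about 31°), but continuing here would bring the cap up to the jar (front at x≈0.646). I lift it slightly, carry it 140 mm back towards the robot and continue there.

```bash
python3 -m creep '[[0,[0,0,-0.02],0],[0,[0,0,-0.05],0],[0,[0,0,-0.08],0],[0,[-0.03,0,-0.12],0],[0,[-0.08,0,-0.16],0],[0,[-0.15,0,-0.16],0],[0,[-0.22,0,-0.16],0],[0,[-0.3,0,-0.16],0],[0,[-0.38,0,-0.16],0],[0,[-0.46,0,-0.16],0],[0,[-0.52,0,-0.16],0],[0,[-0.55,0,-0.16],0],[0,[-0.56,0,-0.16],0],[0,[-0.56,0,-0.16],0]]'; python3 d.py 0.44 0 0.132 0; python3 prof.py; python3 tilt.py side
```

```text
time_s: 20.0
tool_pos: [0.4096, 0.0013, 0.2057]
tool_rot: [1.0, 0.001, 0.0, 0.0]
wrist_force: [0.6, -0.2, -0.8]
grip_width: 0.056
finger_force: 3.0
pos [0.4096 0.0013 0.2057] yaw 0.08 w 0.056 t 20.0 F [ 0.6 -0.2 -0.8]
shares [0.1215 0.0055 0.2948] turn 0.0018
top [(355, 4, 5, 3), (365, 4, 102, 15), (375, 5, 101, 47), (525, 4, 5, 2), (535, 5, 6, 3)]
side [(355, 4, 8, 5), (365, 4, 102, 12), (375, 4, 223, 22), (385, 7, 255, 58), (395, 6, 256, 29), (405, 4, 134, 8), (415, 4, 136, 16), (425, 4, 101, 6), (435, 4, 95, 4), (445, 4, 5, 2), (455, 4, 4, 2), (465, 5, 6, 2), (475, 4, 6, 4), (485, 4, 6, 6), (495, 4, 6, 5), (515, 4, 8, 6), (525, 4, 7, 3), (535, 4, 7, 4)]
side 211 lo [ 0.373 -0.027  0.059] hi [0.441 0.028 0.126]
  plane 116 n [ 0.046  0.998 -0.043] elev -2.5 c [ 0.412 -0.023  0.091]
  plane 35 n [-0.038  0.994  0.098] elev 5.6 c [ 0.412 -0.022  0.093]
  plane 20 n [-0.099  0.992  0.078] elev 4.4 c [ 0.408 -0.025  0.087]
```

It has swung to about 58°, and the mouth line from (0.365, z 0.102) to (0.41, z 0.128) confirms it. I lower the closed-end edge to the counter and finish the arc.

```bash
python3 -m creep '[[0,[0,0,0.04],0],[0,[0,0,0.08],0],[0,[0,0,0.105],0],[0,[0,0,0.118],0],[0,[0.01,0,0.126],0],[0,[0.03,0,0.129],0],[0,[0.05,0,0.132],0],[0,[0.07,0,0.135],0],[0,[0.09,0,0.14],0],[0,[0.11,0,0.146],0],[0,[0.11,0,0.146],0]]'; python3 d.py 0.46 0 0.132 0; python3 prof.py; python3 tilt.py side
```

```text
time_s: 21.25
tool_pos: [0.4375, 0.0014, 0.1685]
tool_rot: [1.0, 0.001, -0.0, -0.0]
wrist_force: [1.0, -0.0, 4.3]
grip_width: 0.0561
finger_force: 3.0
pos [0.4375 0.0014 0.1685] yaw 0.09 w 0.0561 t 21.25 F [ 1.  -0.   4.3]
shares [0.09   0.0057 0.1461] turn 0.002
top [(383, 4, 4, 2), (393, 6, 82, 32), (403, 45, 73, 42), (413, 19, 46, 32), (563, 5, 7, 2)]
side [(383, 4, 7, 5), (393, 4, 84, 33), (403, 4, 191, 33), (413, 4, 218, 84), (423, 4, 219, 26), (433, 84, 103, 2), (443, 82, 102, 28), (453, 55, 81, 12), (493, 5, 11, 2), (533, 4, 8, 3), (543, 4, 8, 3), (563, 4, 6, 6)]
side 248 lo [ 0.4   -0.02   0.008] hi [0.46  0.033 0.074]
  plane 130 n [ 0.009  1.    -0.011] elev -0.6 c [0.431 0.03  0.043]
  plane 61 n [-0.927  0.005 -0.376] elev -22.1 c [0.412 0.003 0.03 ]
  plane 34 n [ 0.025  1.    -0.016] elev -0.9 c [0.434 0.027 0.046]
```

```bash
python3 -m creep '[[0,[0.02,0,0.005],0],[0,[0.04,0,0.01],0],[0,[0.06,0,0.017],0],[0,[0.08,0,0.025],0],[0,[0.1,0,0.034],0],[0,[0.12,0,0.044],0],[0,[0.135,0,0.054],0],[0,[0.14,0,0.056],0],[0,[0.14,0,0.056],0]]'; python3 d.py 0.46 0 0.132 0; python3 prof.py; python3 tilt.py side
```

```text
time_s: 22.3
tool_pos: [0.472, 0.0014, 0.1546]
tool_rot: [1.0, 0.001, -0.0, -0.0]
wrist_force: [-0.7, 0.7, -0.6]
grip_width: 0.056
finger_force: 3.0
pos [0.472  0.0014 0.1546] yaw 0.09 w 0.056 t 22.3 F [-0.7  0.7 -0.6]
shares [-0.0482  0.0057  0.0904] turn 0.0019
top [(417, 4, 81, 30), (427, 40, 90, 37), (437, 4, 170, 17), (447, 4, 11, 31), (457, 4, 9, 16)]
side [(417, 4, 79, 28), (427, 4, 89, 150), (437, 169, 173, 4), (447, 165, 204, 51), (457, 71, 204, 23), (467, 72, 84, 2), (477, 46, 88, 58), (497, 5, 6, 2), (527, 5, 7, 4), (537, 5, 7, 5), (547, 4, 6, 4), (567, 4, 5, 3), (577, 5, 7, 4), (587, 5, 6, 4), (597, 4, 6, 4)]
side 335 lo [ 0.421 -0.024  0.005] hi [0.468 0.034 0.067]
  plane 125 n [-0.999  0.017  0.027] elev 1.6 c [0.424 0.005 0.037]
  plane 95 n [-0.032  0.998 -0.047] elev -2.7 c [0.449 0.029 0.04 ]
  plane 48 n [-0.999  0.032  0.031] elev 1.8 c [0.426 0.002 0.037]
```

The cap stands mouth up on the counter (faces vertical within about 2°, centre x≈0.451). I release it and re-grip centrally and firmly.

```bash
python3 -m creep '[[0.95,[0,0,0],0],[0.95,[0,0,0],0],[0.95,[0,0,0],0],[0.95,[0,0,0],0],[0.95,[-0.04,0,0.02],0],[0.95,[-0.083,0,0.06],0],[0.95,[-0.083,0,0.118],0],[0.95,[-0.083,0,0.118],0],[0.95,[-0.083,0,0.118],0]]' 12; python3 prof.py; python3 tilt.py side
```

```text
time_s: 23.35
tool_pos: [0.4512, 0.0014, 0.125]
tool_rot: [1.0, 0.001, -0.0, -0.0]
wrist_force: [-0.3, -0.2, -0.1]
grip_width: 0.0881
finger_force: 0.0
top [(396, 4, 10, 5), (406, 4, 7, 3), (416, 5, 88, 35), (426, 83, 84, 3), (566, 4, 7, 4), (576, 5, 9, 5)]
side [(406, 4, 5, 2), (416, 4, 148, 34), (426, 5, 175, 189), (436, 139, 174, 20), (446, 76, 86, 2), (466, 57, 67, 3), (476, 41, 79, 15), (516, 4, 6, 3), (536, 6, 6, 2), (546, 5, 6, 3), (556, 5, 7, 6), (566, 6, 8, 5), (576, 5, 7, 3)]
side 299 lo [ 0.419 -0.022  0.004] hi [0.46  0.033 0.067]
  plane 127 n [-0.998  0.045 -0.038] elev -2.2 c [0.424 0.005 0.036]
  plane 82 n [-0.014  1.    -0.028] elev -1.6 c [0.443 0.029 0.032]
  plane 39 n [-1.    -0.003 -0.028] elev -1.6 c [0.421 0.007 0.032]
```

```bash
python3 -m creep '[[0,[0,0,0],0],[0,[0,0,0],0],[0,[0,0,0],0],[0,[0,0,0],0],[0,[0,0,0],0],[0,[0,0,0],0],[0,[0,0,0],0]]' 12; python3 d.py 0.469 -0.2755 0.20 10
```

```text
time_s: 24.2
tool_pos: [0.4513, 0.0014, 0.1253]
tool_rot: [1.0, 0.001, 0.0, 0.0]
wrist_force: [0.7, 1.1, 0.6]
grip_width: 0.0558
finger_force: 12.0
pos [0.4513 0.0014 0.1253] yaw 0.08 w 0.0558 t 24.2 F [0.7 1.1 0.6]
shares [ 0.0694  1.1077 -0.2988] turn -0.2203
```

```bash
python3 -m creep '[[0,[0,0,-0.1],0],[0,[0,0,-0.25],0],[0,[0,0.1,-0.3],-0.1],[0,[0.03,0.25,-0.3],-0.2],[0,[0.035,0.4,-0.3],-0.22],[0,[0.035,0.55,-0.3],-0.22],[0,[0.035,0.7,-0.3],-0.22],[0,[0.035,0.85,-0.3],-0.22],[0,[0.05,0.95,-0.3],-0.22],[0,[0.07,1,-0.3],-0.22],[0,[0.07,1,-0.3],-0.22]]'; python3 d.py 0.469 -0.2755 0.15 10
python3 - <<'E'
from h import *
A=[]
for n,(v,u) in dict(top=(190,320),side=(150,290)).items():
    s=snap(n); X=cloud(s); A.append(cv2.resize(s['color'][v:v+100,u:u+100,::-1],None,fx=4,fy=4,interpolation=cv2.INTER_CUBIC))
    m=(X[...,2]>.055)&(X[...,2]<.20)&(abs(X[...,0]-.469)<.08)&(abs(X[...,1]+.25)<.1)
    h=cv2.cvtColor(s['color'],cv2.COLOR_RGB2HSV); m&=(h[...,0]<16)&(h[...,1]>110)
    p=X[m]; print(n,len(p),np.percentile(p,[2,98],axis=0).round(3).tolist() if len(p) else '')
    if n=='side':
        for yaw in(0,):
            c,sn=np.cos(np.radians(10)),np.sin(np.radians(10)); q=p[:,:2]@np.array([[c,-sn],[sn,c]]) ; print('rot lo/hi',np.percentile(q,[2,98],axis=0).round(3))
cv2.imwrite('pics/over.png',np.hstack(A))
E
```

```text
time_s: 25.3
tool_pos: [0.4694, -0.2494, 0.1999]
tool_rot: [0.996, 0.086, -0.0, -0.0]
wrist_force: [1.4, 0.7, -0.9]
grip_width: 0.0559
finger_force: 12.0
pos [ 0.4694 -0.2494  0.1999] yaw 9.91 w 0.0559 t 25.3 F [ 1.4  0.7 -0.9]
shares [-0.0193  0.1026  0.1995] turn -0.0021
top 63 [[0.435, -0.279, 0.08], [0.445, -0.226, 0.16]]
side 316 [[0.436, -0.277, 0.077], [0.485, -0.216, 0.162]]
rot lo/hi [[ 0.389 -0.354]
 [ 0.439 -0.292]]
```

View pics/over.png

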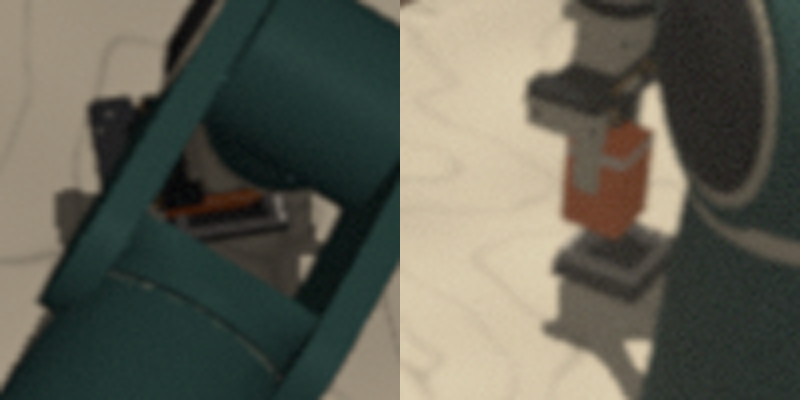

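The right crop shows the cap held upright at (605,180), white band and mouth at the top, above the cradle at (612,262) and square with it. I check the cap's offset in the tool frame, then lower.

```bash
cat > off.py <<'E'
from h import *
from scipy.spatial.transform import Rotation as R
st=manip.state();M=R.from_quat(st['tool_rot']).as_matrix();p=st['tool_pos']
for n in('side','top'):
    X=cloud(snap(n)).reshape(-1,3); q=(X-p)@M
    q=q[(abs(q[:,0]+.028)<.012)&(abs(q[:,1])<.018)&(q[:,2]>.055)&(q[:,2]<.12)]
    if len(q)>10: 
        c=np.polyfit(q[:,2],q[:,0],1); print(n,len(q),'face x med mm',np.median(q[:,0])*1000,'tilt deg',np.degrees(np.arctan(c[0])).round(2))
E
python3 off.py; python3 -m creep '[[0,[-0.01,0.05,0],0],[0,[-0.02,0.102,0],0],[0,[-0.02,0.102,0],0],[0,[-0.02,0.102,0.06],0],[0,[-0.02,0.102,0.1],0],[0,[-0.02,0.102,0.1],0]]'; python3 d.py 0.469 -0.2755 0.1455 10; python3 off.py
```

```text
side 68 face x med mm -28.205525411659618 tilt deg -0.07
top 20 face x med mm -30.10241318107811 tilt deg -0.15
time_s: 26.1
tool_pos: [0.4679, -0.2739, 0.1727]
tool_rot: [0.996, 0.087, -0.001, -0.001]
wrist_force: [-0.1, 0.7, -0.8]
grip_width: 0.0562
finger_force: 12.0
pos [ 0.4679 -0.2739  0.1727] yaw 9.99 w 0.0562 t 26.1 F [-0.1  0.7 -0.8]
shares [0.0033 0.0071 0.1089] turn -0.0002
side 55 face x med mm -27.509647614478702 tilt deg -0.3
top 19 face x med mm -29.949972369775992 tilt deg 0.22
```

```bash
python3 -m creep '[[0,[0.003,0.007,0.03],0],[0,[0.003,0.007,0.06],0],[0,[0.003,0.007,0.08],0],[0,[0.003,0.007,0.095],0],[0,[0.003,0.007,0.095],0]]'; python3 -m creep '[[0,[0,0,0.004],0],[0,[0,0,0.008],0],[0,[0,0,0.012],0],[0,[0,0,0.014],0],[0,[0,0,0.014],0]]'; python3 d.py 0.469 -0.2755 0.1455 10
```

```text
time_s: 26.7
tool_pos: [0.4695, -0.276, 0.1508]
tool_rot: [0.996, 0.087, -0.0, -0.0]
wrist_force: [-0.3, 0.2, -0.6]
grip_width: 0.0559
finger_force: 12.0
time_s: 27.2
tool_pos: [0.4696, -0.2761, 0.148]
tool_rot: [0.996, 0.087, -0.0, -0.0]
wrist_force: [0.2, -0.8, -1.5]
grip_width: 0.056
finger_force: 12.0
pos [ 0.4696 -0.2761  0.148 ] yaw 9.99 w 0.056 t 27.2 F [ 0.2 -0.8 -1.5]
shares [-0.0021 -0.003   0.0099] turn -0.0003
```

```bash
python3 -m creep '[[0,[0,0,0.003],0],[0,[0,0,0.006],0],[0,[0,0,0.009],0],[0,[0,0,0.012],0],[0,[0,0,0.014],0],[0,[0,0,0.014],0]]'; python3 d.py 0.469 -0.2755 0.1455 10
```

```text
time_s: 27.8
tool_pos: [0.4697, -0.2762, 0.1453]
tool_rot: [0.996, 0.087, 0.0, 0.0]
wrist_force: [-4.8, 2.5, 8.4]
grip_width: 0.0559
finger_force: 12.0
pos [ 0.4697 -0.2762  0.1453] yaw 9.99 w 0.0559 t 27.8 F [-4.8  2.5  8.4]
shares [-0.0024 -0.0031 -0.001 ] turn -0.0003
```

Contact came at exactly the floor height (a cap caught on the rim would stop 10 mm higher). I release, rise and back away.

```bash
python3 -m creep '[[0.9,[0,0,0],0],[0.9,[0,0,0],0],[0.9,[0,0,0],0],[0.9,[0,0,0],0],[0.9,[0,0,-0.1],0],[0.9,[0,0,-0.3],0],[0.9,[0,0,-0.5],0],[0.9,[0,-0.2,-0.6],0],[0.9,[0,-0.4,-0.6],0],[0.9,[0,-0.6,-0.6],0],[0.9,[0,-0.8,-0.6],0],[0.9,[0,-0.9,-0.6],0],[0.9,[0,-0.9,-0.6],0],[0.9,[0,-0.9,-0.6],0]]'
python3 - <<'E'
from h import *
for n in('top','side'):
    X=cloud(snap(n)); m=(X[...,2]>.095)&(X[...,2]<.115)&(abs(X[...,0]-.469)<.07)&(abs(X[...,1]+.276)<.07)
    p=X[m]; print(n,len(p),cv2.minAreaRect(p[:,:2].astype(np.float32)) if len(p)>4 else '',np.percentile(p[:,2],[5,50,95]).round(4) if len(p) else '')
    f=X[(abs(X[...,0]-.469)<.012)&(abs(X[...,1]+.276)<.012)]; print('  inner',f[:,2].min().round(4) if len(f) else '',len(f))
    X=X[(abs(X[...,0]-.578)<.1)&(abs(X[...,1]-.295)<.1)]; q=X[(X[:,2]>.085)&(X[:,2]<.102)]
    q=q[(abs(q[:,0]-.578)<.065)&(abs(q[:,1]-.295)<.065)]
    print('  canister',len(q),cv2.minAreaRect(q[:,:2].astype(np.float32)))
print(manip.state()['wrist_force'],manip.state()['time_s'])
E
```

```text
time_s: 29.2
tool_pos: [0.4306, -0.0543, 0.2947]
tool_rot: [0.996, 0.088, 0.0, 0.0]
wrist_force: [0.6, -0.1, 0.8]
grip_width: 0.0838
finger_force: 0.0
top 161 ((0.46716755628585815, -0.27513593435287476), (0.0574117936193943, 0.058699723333120346), 10.625476837158203) [0.0988 0.1036 0.1079]
  inner 0.0157 63
  canister 1105 ((0.5792402029037476, 0.2953062355518341), (0.10115262120962143, 0.10153638571500778), 5.418698787689209)
side 134 ((0.46841979026794434, -0.2746420204639435), (0.060584764927625656, 0.06732762604951859), 14.326379776000977) [0.0958 0.1021 0.1073]
  inner  0
  canister 692 ((0.5795065760612488, 0.2976923882961273), (0.10531870275735855, 0.10201966017484665), 5.547459125518799)
[ 0.21607338  0.09270123 -0.44002923] 29.3
```

The mouth rim is at z≈0.104 and (0.467, -0.275), within 2 mm of the cradle centre. The cap is seated and the canister has not moved.

```bash
python3 -c "
from bench import manip
print(manip.hand_in())"
```

```text
the job is handed in; nothing more can be done
None
```

Job handed in at about 29 s: the cap stands mouth up on the cradle's floor, about 2 mm off centre by depth measurement, and the canister is where it began; I did not re-measure the jar, mug and caddy, and the hand-in returned no verdict.

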